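# Lever open a snapped-shut fittings case under the bench magnifier

### The arm

A 6-joint arm with a two-finger parallel gripper is mounted at the origin on a cart in front of the work surface, level with it; the furniture and walls round the work are solid. World frame = base frame: x ahead of the robot, y to its left, z up, the work surface at z = 0. Lengths are in m, angles in rad, forces in N, time in s.
With the tool pointing down it reaches from about 0.25 to 0.725 m from the base axis. Payload 9.7 kg.
Tool frame: the origin (TCP) lies on the centre line of the jaws, within the pads' length; the fingertips stand 22 mm ahead of it and the grasp point (between the pads) lies 3 mm ahead of it; z points along the fingers, y is the line along which they close (so a half turn about z gives the same grasp; the last joint's range is limited). The gripper opens to 85 mm and grips with 20 to 120 N. Pads are 22 mm wide; open, the fingers measure 114 mm over their backs; the gripper's body (76 mm by 85 mm) begins 54 mm behind the grasp point. The pads swing forward as they close: fully open they stand 13 mm farther back than shut.
Start: joints at [-1.257, 0.087, 0.176, 1.66, 0, 1.571], TCP at [0.17, -0.523, 0.253] pointing down, gripper open.
Joint ranges: [-3.13, 3.13], [-0.85, 1.81], [-1.15, 1.24], [-2.2, 2.28], [-1.44, 1.52], [-3.14, 3.14]. Speed limits (rad/s): [2.22, 2.22, 2.57, 3.14, 3.14, 3.14].

### API

Orientations are given as a 3x3 rotation matrix whose columns are the frame's x, y, z axes.
In Python, from plant import ctrl gives the robot as it stands.
- The arm moves only by the tool send_rows, never from a script. Its argument "commands" is one flat list of numbers, 7 for each row, row after row: the shift along the tool's x, y, z in cm, then the turn, a rotation vector about the tool's x, y, z in rad, then the opening, from 0 (shut) to 1 (fully open). In form: [dx, dy, dz, ax, ay, az, fingers, dx, dy, dz, ax, ay, az, fingers, ...]. A call has 1 to 8 rows; each row is the pose to reach, as a shift and turn from the pose commanded when the call began, along the tool's axes at that moment; what a row does not reach only later rows make up. A row lasts 1/10 s, in which the tool goes at most 50 mm and 8.59 degrees, less where a joint would pass 70% of its speed; a pose out of reach is approached as far as the arm can. A call with a gripper value outside its range is refused whole. The fingers move at their own pace and stop on an object; the grip force is fixed at half the most. Time passes only in rows, so rows that repeat a pose let the fingers close. It gives the time, the measured TCP pose, the force, the opening and the grip force at its end, in the units of the state.
- ctrl.state(): the state, without advancing time (a new reading comes with each control period).
- ctrl.camera(name): name is "side" or "top" or "wrist"; returns a dict with "image" (420x560x3 uint8, red, green, blue), "z_map" (420x560 float32, m along the optical axis (not along the pixel's ray), 0 where there is no reading), "fx", "fy", "cx", "cy" (pixels), "origin" and "rotation" of the camera in the world. Camera axes: x right, y down, z forward; pixel columns grow to the right and rows downward; lengths in m; the calibration is good to about 2 mm. A picture is of the moment at which its call begins.
- ctrl.job_done(): hands the job in; it is judged then, once.
Trained networks look in the newest picture that a camera, given by its name, has taken for a name from the list of things; names that differ only in an ending like _2 or _b are one class to them, and where a whole thing is asked for, a point or a joint stands for the part that bears it (a point fixed in the world has none). Each returns a list of dicts, best first, with "p" (0 to 1); they miss things now and then, are a little off and sometimes report something else, mostly with a low value. They report only what shows in the picture. A call takes as long as a camera call.
- ctrl.search_frame(camera, target): "xy" ([column, row] as shares, 0 to 1, of the picture: columns of its width, rows of its height, amid what is visible of it).
- ctrl.silhouettes(camera, target): "mask" (420x560 bool, what is visible of it) and "xy" ([column, row] as shares, 0 to 1, of the picture: columns of its width, rows of its height, amid what is visible of it).
- ctrl.mark_of(camera, target): "xy" ([column, row] as shares, 0 to 1, of the picture: columns of its width, rows of its height: a listed point, or the origin of a listed thing).
The state is a dict: "t": time; "joint_positions": joint angles; "joint_velocities": joint speeds; "joint_torque": joint torques, N m; "ee_pos": TCP position; "ee_rot": TCP orientation; "wrist_force": force on the tool from outside, world axes, zero at the start; "wrist_torque": the same for the moment, N m; "opening": finger opening in m; "gripper_force": force on a finger pad.
Only numpy, scipy, OpenCV 4.12 (cv2) and the standard library are available. Lean on these libraries where they do the work, as an engineer would, in place of code of your own. Each camera call takes 0.05 s, during which the arm holds its last target. There are 200 camera calls.

### The job

The magnifier hangs over the fittings case: first swing its arm to the right, well clear of the case. Then take the orange-handled opener, lever the blue lid up with its blade in the slot at the front of the case, and swing the lid right up until it stands open, upright or leaning back. Lay the opener down gently, flat on the worktop, and leave the other things where they are.

Things in the scene. Friction and masses are not known exactly. Their poses are not given: they have to be found in the camera images.
- magnifier: bench magnifier's fixed round white foot, 100 mm across and 18 mm high, with an 18 mm steel post; origin at the centre of the underside; the swing arm turns about the vertical through it and its hub tops out 186 mm above the worktop
- magnifier_arm (a joint): turn of the magnifier's horizontal swing arm about its post: 0 points straight at the robot (world -x), growing swings it to the robot's right (towards -y); stops at -0.3 and 1.35 rad; moderately stiff (about 1 N at the lens), stays where it is left
- lens (a point): centre of the magnifier's lens, 158 mm above the worktop and 210 mm from the post's axis; white ring housing 110 mm across and 20 mm thick (z 148 to 168 mm), solid; joined to the post by a bar 14 mm wide
- case: grey metal fittings case, fixed: 110 mm deep (its x axis), 140 mm wide (y), 66 mm high without the lid; origin at the centre of the underside; its x axis points from the front (towards the robot) to the hinge side; walls 4 mm; the inside is free from 40 mm height up to the lid
- slot (a point): middle of the pry slot on the case's front face, 63 mm above the worktop: 36 mm wide and 6 mm high, between the front wall's rim (60 mm high there; the fulcrum) below and the flat underside of the lid (66 mm) above; goes straight through the 4 mm wall along the case's x axis
- case_lid (a joint): the blue lid, a plate 110 x 140 x 6 mm flush with the case's sides: 0 shut, 1.57 upright, stops at 1.75 rad; two spring catches inside the front, 48 mm either side of the middle, hold it shut with about 8 N at the front edge and let go at about 0.06 rad; beyond that a stiff hinge keeps it where it is left
- lid_hinge (a point): middle of the lid's hinge axis (along the case's y axis), on the far top edge of the case, 66 mm above the worktop and 110 mm behind the slot; the lid's underside lies in the plane through it
- opener: case opener, 146 mm long: orange handle 80 mm long, 22 mm wide, 18 mm thick, with a flat steel blade 66 mm long, 20 mm wide and 2.5 mm thick (last 8 mm: 17 mm wide, 1.8 mm thick) at half its thickness; origin at the centre of the handle's underside; x axis towards the blade, z out of its upper side; 140 g; lies on the worktop
- blade_tip (a point): end of the opener's blade, 106 mm along x from the opener's origin and 9 mm above its underside
- calculator: desk calculator, 116 x 69 x 12 mm, to the right at the front; leave it
- phone: black phone, 76 x 151 x 12 mm, to the right at the front; leave it
- tape_clear: roll of buff packing tape lying flat, 112 mm across, 49 mm high, in front of the drawer cabinet; leave it
- tape_black: roll of black tape lying flat, 67 mm across, 20 mm high, at the left; leave it

How it is judged:
On the way, in this order (a step that is already met when the one before it is completed fails the run):
1. the magnifier is swung clear: its lens is at least 0.14 m to the side of the case's middle, seen from above, with the lid still shut (horizontal distance between lens and case above 0.14 m and value of joint case_lid below 0.05 rad), for 0.2 s.
2. the lid is levered past its catches, resting on the opener (value of joint case_lid above 0.1 rad and contact force between opener and case_lid above 0.2 N), for 0.1 s.
At the end, for the whole second after the job is handed in: the lid stands open at 1.45 rad or more; the lens is still at least 0.14 m from the case's middle, seen from above; the opener lies flat and still on the worktop (origin below 22 mm, blade tip below 25 mm) (value of joint case_lid above 1.45 rad and horizontal distance between lens and case above 0.14 m and height (world z) of opener below 0.022 m and height (world z) of blade_tip below 0.025 m and linear speed of opener below 0.02 m/s); the robot touches nothing.
It fails at once if the opener is let fall (free in the air more than 50 mm up) (height (world z) of opener above 0.05 m and contact force between opener and anything else below 0.02 N).
It fails at once if a bystander is moved more than 30 mm (distance of any of calculator, phone, tape_clear, tape_black from where it was at the start of the episode above 0.03 m).
It also fails if it takes over 64 s, if anything falls off the work surface, if the arm or the gripper's body presses on something with over 40 N, if the wrist force passes 120 N, or if a joint passes its speed limit or range.

## Working session

There is one attempt and no reset: what is moved stays moved. The work goes in short steps, Python scripts to look and compute and a tool call to move; the robot and the scene stay as the last step left them, time stands still between calls to the robot, and variables do not carry over. Pictures are saved under pics/ and viewed, at most 10 in all, crops included, and the job is handed in when it is done.

Besides the shell and the picture viewer there is one more tool, called after ">>>" as name(argument=value, ...) on one line, values as JSON. send_rows: Moves the arm, as the interface text tells. Its arguments: {"type":"object","properties":{"commands":{"type":"array","items":{"type":"number"}}},"required":["commands"]}

```bash
ls; mkdir -p pics; cat > h.py <<'E'
import numpy as np, cv2
from plant import ctrl
def world(c,u,v,z=None):
    """pixel -> world; at plane z if given, else via depth map"""
    R=np.array(c['rotation']);o=np.array(c['origin'])
    d=R@np.array([(u-c['cx'])/c['fx'],(v-c['cy'])/c['fy'],1.])
    if z is None: return o+d*c['z_map'][int(round(v)),int(round(u))]
    return o+d*(z-o[2])/d[2]
def cloud(c,mask):
    v,u=np.nonzero(mask&(c['z_map']>0)); Z=c['z_map'][v,u]
    P=np.stack([(u-c['cx'])/c['fx']*Z,(v-c['cy'])/c['fy']*Z,Z],1)
    return P@np.array(c['rotation']).T+np.array(c['origin'])
def save(c,n): cv2.imwrite('pics/'+n,cv2.cvtColor(c['image'],cv2.COLOR_RGB2BGR))
E
python3 - <<'E'
from h import *
np.set_printoptions(precision=4,suppress=True)
ims=[]
for n in ['top','side']:
    c=ctrl.camera(n); save(c,n+'0.png'); np.savez(''+n+'0.npz',**c)
    print(n,c['origin'],np.array(c['rotation']).ravel(),c['fx'])
    for t in ['magnifier','lens','case','case_lid','opener','calculator','phone','tape_clear','tape_black']:
        for s in ctrl.silhouettes(n,t)[:1]:
            P=cloud(c,s['mask']); print(t,round(s['p'],2),s['mask'].sum(),np.array(s['xy'])*[560,420],'med',np.median(P,0),'lo',np.percentile(P,2,0),'hi',np.percentile(P,98,0))
    for t,z in [('magnifier',0),('lens',.158),('case',0),('slot',.063),('lid_hinge',.066),('opener',0),('blade_tip',.009)]:
        for s in ctrl.mark_of(n,t)[:1]:
            u,v=np.array(s['xy'])*[560,420]; print('mark',t,round(s['p'],2),u,v,world(c,u,v,z))
print(ctrl.state())
E
```

```text
pics
top [-0.2094  0.0981  1.7514] [-0.0708 -0.8986  0.4331 -0.9975  0.0611 -0.0364  0.0063 -0.4345 -0.9006] 529.3377428018385
magnifier 0.82 1542 [300.496 200.886] med [ 0.5709 -0.0262  0.1576] lo [ 0.4808 -0.0937 -0.0036] hi [0.7756 0.0347 0.172 ]
lens 0.74 914 [307.888 210.084] med [ 0.5363 -0.0411  0.162 ] lo [ 0.4807 -0.0959  0.1508] hi [0.7123 0.0019 0.1726]
case 0.56 1107 [287.392 229.404] med [0.5196 0.0247 0.069 ] lo [ 0.4784 -0.0466  0.0003] hi [0.6119 0.0822 0.0836]
case_lid 0.85 827 [285.712 223.314] med [0.5358 0.0273 0.0709] lo [ 0.4831 -0.0455  0.0584] hi [0.6143 0.0781 0.0805]
opener 0.48 241 [224.616 261.618] med [0.4351 0.2473 0.0132] lo [0.3738 0.2323 0.002 ] hi [0.5113 0.2621 0.0235]
calculator 0.56 647 [359.576 263.298] med [ 0.39   -0.2046  0.0109] lo [ 0.335  -0.2381 -0.0008] hi [ 0.4486 -0.1713  0.0205]
phone 0.88 891 [404.824 262.206] med [ 0.39   -0.3569  0.0075] lo [ 0.3451 -0.4305 -0.0031] hi [ 0.4369 -0.2878  0.017 ]
tape_clear 0.83 668 [220.192 209.202] med [0.59   0.2663 0.0419] lo [ 0.54    0.215  -0.0018] hi [0.6464 0.3179 0.0546]
tape_black 0.72 309 
[... 1912 characters left out ...]
er 0.57 253.4 296.52 [0.4176 0.2442 0.    ]
mark blade_tip 0.61 297.584 204.41400000000002 [ 0.6821 -0.1734  0.009 ]
{'t': 1.7, 'joint_positions': array([-1.257 ,  0.0869,  0.1759,  1.6598,  0.    ,  1.5709]), 'joint_velocities': array([-0.0002,  0.0017, -0.0013, -0.0006,  0.0021, -0.0002]), 'joint_torque': array([  0.001 , -52.009 ,  46.486 ,   0.0016,  -0.0001,  -0.    ]), 'ee_pos': array([ 0.1698, -0.5231,  0.2533]), 'ee_rot': array([[ 0.9512,  0.3086,  0.    ],
       [ 0.3086, -0.9512,  0.    ],
       [ 0.    , -0.    , -1.    ]]), 'wrist_force': array([-0.4078,  0.7633,  0.4312]), 'wrist_torque': array([ 0.075 , -0.0183,  0.0272]), 'gripper_force': 0.0, 'opening': 0.08522371391113066}
```

```bash
python3 - <<'E'
import cv2,numpy as np
a=cv2.imread('pics/top0.png')[130:330,130:480];b=cv2.imread('pics/side0.png')[130:330,130:480]
cv2.imwrite('pics/c0.png',cv2.resize(np.vstack([a,b]),None,fx=1.5,fy=1.5,interpolation=cv2.INTER_CUBIC))
from h import *
np.set_printoptions(precision=4,suppress=True)
for n in ['top','side']:
    c=dict(np.load(n+'0.npz'));hsv=cv2.cvtColor(c['image'],cv2.COLOR_RGB2HSV)
    P=cloud(c,np.ones((420,560),bool));H=hsv[(c['z_map']>0)]
    m=(H[:,0]>100)&(H[:,0]<125)&(H[:,1]>90)&(P[:,2]>.055)&(P[:,2]<.09)&(P[:,0]<.65)&(P[:,0]>.45)&(abs(P[:,1])<.15)
    print(n,'lid',m.sum(),cv2.minAreaRect(P[m][:,:2].astype('f4')),np.median(P[m][:,2]))
    m=(H[:,0]>3)&(H[:,0]<20)&(H[:,1]>150)&(P[:,2]<.03)&(P[:,2]>.012)&(P[:,0]>.3)&(P[:,0]<.6)&(P[:,1]>.15)&(P[:,1]<.35)
    print('handle',m.sum(),cv2.minAreaRect(P[m][:,:2].astype('f4')),np.median(P[m],0))
    m=(P[:,2]>.15)&(P[:,2]<.18)&(P[:,0]<.62)&(P[:,0]>.45)&(abs(P[:,1])<.15)
    print('lens',m.sum(),cv2.minEnclosingCircle(P[m][:,:2].astype('f4')))
E
```

```text
top lid 649 ((0.5481099486351013, 0.006559967994689941), (0.13654367625713348, 0.1122574508190155), 72.70157623291016) 0.07095373680800243
handle 95 ((0.4116329550743103, 0.25165772438049316), (0.01807504892349243, 0.07947969436645508), 82.4764633178711) [0.4108 0.2517 0.0172]
lens 878 ((0.5479860305786133, -0.04316157102584839), 0.07411262392997742)
side lid 750 ((0.5475465059280396, 0.010191649198532104), (0.1402636468410492, 0.11430299282073975), 71.71783447265625) 0.07385069743962247
handle 136 ((0.48269450664520264, 0.24534519016742706), (0.02060590870678425, 0.22834403812885284), 80.97807312011719) [0.4105 0.258  0.018 ]
lens 673 ((0.5461523532867432, -0.03168567642569542), 0.0746302530169487)
```

View pics/c0.png

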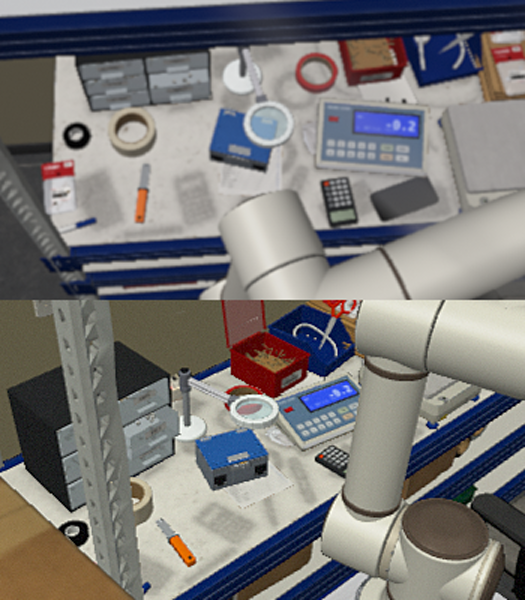

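View pics/top0.png

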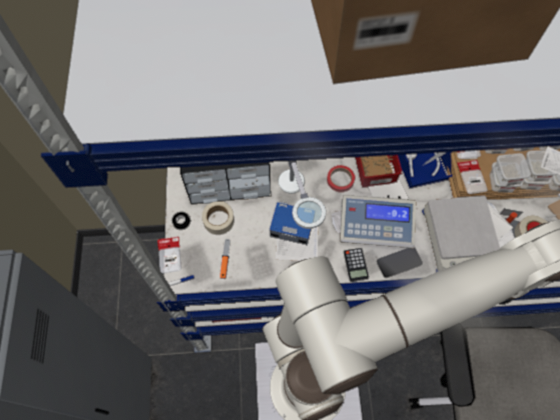

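Top picture: magnifier lens at (308,212) over the blue case (288,222), opener at (225,262), no obstacle between arm and case. Checking the overhead shelf before moving.

```bash
python3 - <<'E'
from h import *
np.set_printoptions(precision=3,suppress=True)
c=dict(np.load('top0.npz'))
for u,v in [(200,150),(300,140),(450,130),(200,60),(250,180),(230,195),(380,215),(380,240),(460,230),(378,165),(340,178)]: print(u,v,world(c,u,v))
E
```

```text
200 150 [0.306 0.208 0.937]
300 140 [0.314 0.027 0.94 ]
450 130 [ 0.319 -0.251  0.937]
200 60 [0.513 0.208 0.939]
250 180 [0.712 0.145 0.078]
230 195 [0.676 0.221 0.039]
380 215 [ 0.554 -0.307  0.053]
380 240 [ 0.469 -0.299  0.027]
460 230 [ 0.467 -0.568  0.078]
378 165 [ 0.755 -0.329  0.058]
340 178 [ 0.738 -0.191  0.006]
```

>>> send_rows(commands=[0,0,0,0,0,0.1,0,0,0,0,0,0,0.1,0,0,0,0,0,0,0.1,0])

```text
t: 2.0
ee_pos: [0.1698, -0.5231, 0.2533]
ee_rot: [[0.977, 0.215, -0.0], [0.215, -0.977, 0.0], [-0.0, -0.0, -1.0]]
wrist_force: [0.3, -0.5, -0.6]
opening: 0.0441
gripper_force: 0.0
```

```bash
python3 -c "
from h import *
s=ctrl.state();print(s['t'],s['joint_positions'],s['ee_rot'])"
```

```text
2.0 [-1.25696274e+00  8.69102753e-02  1.75891488e-01  1.65979826e+00
 -1.80197329e-06  1.66827393e+00] [[ 9.76686200e-01  2.14671997e-01 -8.11116951e-06]
 [ 2.14671997e-01 -9.76686200e-01  1.91541449e-05]
 [-3.81020879e-06 -2.04488300e-05 -1.00000000e+00]]
```

```bash
cat >> h.py <<'E'
from scipy.spatial.transform import Rotation as Ro
np.set_printoptions(precision=4,suppress=True)
CYAW=-0.295
def Rt(yaw,pitch=0.):
    """tool down, blade (-x tool) heading yaw; pitch>0 raises the blade tip"""
    b=np.array([np.cos(yaw)*np.cos(pitch),np.sin(yaw)*np.cos(pitch),np.sin(pitch)])
    y=np.array([-np.sin(yaw),np.cos(yaw),0.]); x=-b
    return np.stack([x,y,np.cross(x,y)],1)
def rel(p,R,s=None,p0=None,R0=None):
    s=s or ctrl.state()
    p0=s['ee_pos'] if p0 is None else p0; R0=s['ee_rot'] if R0 is None else R0
    return np.r_[R0.T@(np.array(p)-p0)*100, Ro.from_matrix(R0.T@R).as_rotvec()]
E
```

>>> send_rows(commands=[48.6,-53.1,0,0,0,-1.2,0,48.6,-53.1,0,0,0,-1.2,0,48.6,-53.1,0,0,0,-1.2,0,48.6,-53.1,0,0,0,-1.2,0,48.6,-53.1,0,0,0,-1.2,0,48.6,-53.1,0,0,0,-1.2,0,48.6,-53.1,0,0,0,-1.2,0,48.6,-53.1,0,0,0,-1.2,0])

```text
t: 2.8
ee_pos: [0.3716, -0.1756, 0.2536]
ee_rot: [[0.148, 0.989, 0.001], [0.989, -0.148, -0.001], [-0.0, 0.001, -1.0]]
wrist_force: [0.5, -1.8, 0.3]
opening: -0.0002
gripper_force: 0.0
```

```bash
python3 -c "
from h import *
s=ctrl.state();print(s['t'],s['joint_positions'],s['ee_pos']);print(rel([.53,.1,.253],Rt(CYAW)))"
```

```text
2.8 [-0.4415 -0.243  -0.1324  1.6803 -0.0001  1.278 ] [ 0.3716 -0.1756  0.2536]
[29.6069 11.5808  0.0574  0.0006  0.001  -1.4245]
```

>>> send_rows(commands=[29.6,11.6,0,0,0,-1.1,0,29.6,11.6,0,0,0,-1.1,0,29.6,11.6,0,0,0,-1.1,0,29.6,11.6,0,0,0,-1.1,0,29.6,11.6,0,0,0,-1.1,0,29.6,11.6,0,0,0,-1.1,0,29.6,11.6,0,0,0,-1.1,0,29.6,11.6,0,0,0,-1.1,0])

```text
t: 3.6
ee_pos: [0.5328, 0.0993, 0.2523]
ee_rot: [[-0.816, 0.578, -0.001], [0.578, 0.816, 0.0], [0.001, -0.001, -1.0]]
wrist_force: [-0.3, -0.6, -0.2]
opening: -0.0001
gripper_force: 0.0
```

```bash
python3 -c "
from h import *
s=ctrl.state();print(s['t'],s['joint_positions'],s['ee_pos'])
print(rel([.53,.1,.163],s['ee_rot']))
th=np.array([.1,.25,.4,.55,.7,.85,1.0,1.15,1.25])
p0=np.array([.53,.1,.163])
for t in th:
  l=np.array([.7475-.21*np.cos(t),-.009-.21*np.sin(t)])-.07*np.array([np.sin(t),-np.cos(t)])
  print(t,l,rel([*l,.163],s['ee_rot'],s,p0)[:3])
"
```

```text
3.6 [0.1841 0.0683 0.1541 1.6578 0.0003 0.8007] [0.5328 0.0993 0.2523]
[ 0.2574 -0.0994  8.9256  0.      0.      0.    ]
0.1 [0.5316 0.0397] [-3.6149 -4.8307 -0.0007]
0.25 [0.5267 0.0069] [-5.1166 -7.7886 -0.0004]
0.4 [ 0.5268 -0.0263] [ -7.0435 -10.4889  -0.0007]
0.55 [ 0.5319 -0.0591] [ -9.3523 -12.8708  -0.0017]
0.7 [ 0.5418 -0.0907] [-11.9911 -14.881   -0.0032]
0.85 [ 0.5563 -0.1206] [-14.9007 -16.4743  -0.0053]
1.0 [ 0.5751 -0.1479] [-18.0157 -17.615   -0.0079]
1.15 [ 0.5978 -0.1721] [-21.2662 -18.2772  -0.011 ]
1.25 [ 0.6149 -0.1862] [-23.4725 -18.4453  -0.0132]
```

>>> send_rows(commands=[0.2,0,4.5,0,0,0,0,0.2,0,9,0,0,0,0,0.2,0,9,0,0,0,0,-1.8,-2.5,9,0,0,0,0,-3.5,-4.8,9,0,0,0,0,-4.3,-6.3,9,0,0,0,0,-5,-7.8,9,0,0,0,0,-5,-7.8,9,0,0,0,0])

```text
t: 4.4
ee_pos: [0.5272, 0.0027, 0.1661]
ee_rot: [[-0.809, 0.588, 0.003], [0.588, 0.809, -0.0], [-0.002, 0.001, -1.0]]
wrist_force: [-0.5, -0.0, -1.0]
opening: -0.0
gripper_force: 0.0
```

```bash
python3 -c "
from h import *
s=ctrl.state();print(s['t'],s['joint_positions'],s['ee_pos'],s['wrist_force'])
for t in np.arange(.35,1.3,.1):
  l=np.array([.7475-.21*np.cos(t),-.009-.21*np.sin(t)])-.07*np.array([np.sin(t),-np.cos(t)])
  print(t,l,rel([*l,.163],s['ee_rot'],s)[:3])
"
```

```text
4.4 [ 0.0053  0.0144 -0.0678  1.4857 -0.0002  0.6339] [0.5272 0.0027 0.1661] [-0.5476 -0.0246 -0.9521]
0.35 [ 0.5262 -0.0153] [-0.9773 -1.5125  0.3126]
0.44999999999999996 [ 0.528  -0.0373] [-2.4143 -3.195   0.3136]
0.5499999999999999 [ 0.5319 -0.0591] [-4.0121 -4.7257  0.3152]
0.6499999999999999 [ 0.538  -0.0804] [-5.7548 -6.0892  0.3174]
0.7499999999999999 [ 0.5461 -0.1009] [-7.6248 -7.2719  0.3202]
0.8499999999999999 [ 0.5563 -0.1206] [-9.6036 -8.262   0.3235]
0.9499999999999998 [ 0.5684 -0.1391] [-11.6714  -9.0496   0.3274]
1.0499999999999998 [ 0.5823 -0.1563] [-13.8074  -9.6268   0.3317]
1.15 [ 0.5978 -0.1721] [-15.9904  -9.9879   0.3364]
1.2499999999999998 [ 0.6149 -0.1862] [-18.1986 -10.1293   0.3416]
```

>>> send_rows(commands=[-1,-1.5,0.3,0,0,0,0,-2.4,-3.2,0.3,0,0,0,0,-4,-4.7,0.3,0,0,0,0,-5.7,-6.1,0.3,0,0,0,0,-7.6,-7.3,0.3,0,0,0,0,-9.6,-8.3,0.3,0,0,0,0,-11.7,-9,0.3,0,0,0,0,-13.8,-9.6,0.3,0,0,0,0])

```text
t: 5.2
ee_pos: [0.583, -0.1548, 0.1623]
ee_rot: [[-0.81, 0.586, 0.002], [0.586, 0.81, -0.0], [-0.002, 0.001, -1.0]]
wrist_force: [0.2, 0.9, 1.0]
opening: 0.0002
gripper_force: 0.4
```

>>> send_rows(commands=[-1.1,-0.2,0,0,0,0,0,-2.2,-0.4,0,0,0,0,0,-2.8,-0.45,0,0,0,0,0,-2.8,-0.45,0,0,0,0,0])

```text
t: 5.6
ee_pos: [0.6023, -0.1745, 0.1604]
ee_rot: [[-0.809, 0.587, 0.0], [0.587, 0.809, -0.0], [-0.0, 0.0, -1.0]]
wrist_force: [-0.2, 0.3, -0.2]
opening: 0.0
gripper_force: 0.0
```

```bash
python3 - <<'E'
from h import *
s=ctrl.state();print(s['t'],s['joint_positions'],s['ee_pos'],s['wrist_force'])
for n in ['top','side']:
    c=ctrl.camera(n);np.savez(n+'1.npz',**c);save(c,n+'1.png')
    for q in ctrl.mark_of(n,'lens')[:1]: print(n,q['p'],world(c,*(np.array(q['xy'])*[560,420]),.158))
    P=cloud(c,np.ones((420,560),bool));H=cv2.cvtColor(c['image'],cv2.COLOR_RGB2HSV)[c['z_map']>0]
    m=(H[:,0]>100)&(H[:,0]<125)&(H[:,1]>90)&(P[:,2]>.062)&(P[:,2]<.085)&(P[:,0]<.65)&(P[:,0]>.45)&(abs(P[:,1])<.15)
    print('lid',m.sum(),cv2.minAreaRect(P[m][:,:2].astype('f4')),np.median(P[m],0),P[m].mean(0))
E
```

```text
5.6 [-0.282   0.2576  0.191   1.5041 -0.      0.3455] [ 0.6023 -0.1745  0.1604] [-0.1564  0.27   -0.239 ]
lid 978 ((0.5479511022567749, 0.00646403431892395), (0.13741521537303925, 0.11539021879434586), 72.40595245361328) [0.5478 0.0036 0.071 ] [0.5478 0.0061 0.0711]
side 0.61 [ 0.665  -0.2007  0.158 ]
lid 756 ((0.5490308403968811, 0.009929679334163666), (0.13848422467708588, 0.1175953671336174), 72.9798355102539) [0.5465 0.0125 0.0738] [0.5465 0.0135 0.0737]
```

```bash
python3 -c "
from h import *
s=ctrl.state()
print(rel([.411,.2535,.2],Rt(-.131)),rel([.411,.2535,.1],Rt(-.131)))"
```

```text
[40.5422 23.4291 -3.9502  0.      0.     -0.4964] [40.5426 23.4287  6.0498  0.      0.     -0.4964]
```

>>> send_rows(commands=[2,1,-4,0,0,0,0.6,6,3.5,-4,0,0,-0.1,0.6,40.5,23.4,-4,0,0,-0.5,0.6,40.5,23.4,-4,0,0,-0.5,0.6,40.5,23.4,-4,0,0,-0.5,0.6,40.5,23.4,-4,0,0,-0.5,0.6,40.5,23.4,-4,0,0,-0.5,0.6,40.5,23.4,-4,0,0,-0.5,0.6])

```text
t: 6.6
ee_pos: [0.4501, 0.1645, 0.2007]
ee_rot: [[-0.992, 0.127, 0.001], [0.127, 0.992, 0.0], [-0.001, 0.0, -1.0]]
wrist_force: [1.3, 0.4, -0.6]
opening: 0.0512
gripper_force: 0.0
```

```bash
python3 -c "
from h import *
s=ctrl.state();print(s['t'],s['joint_positions'],s['ee_pos'])
print(rel([.411,.2535,.12],Rt(-.131)))"
```

```text
6.6 [ 0.3504 -0.0964 -0.1084  1.5577 -0.      0.4782] [0.4501 0.1645 0.2007]
[5.018  8.3245 8.0669 0.0005 0.0009 0.0032]
```

>>> send_rows(commands=[5,8.3,8,0,0,0,0.6,5,8.3,8,0,0,0,0.6,5,8.3,8,0,0,0,0.6,5,8.3,8,0,0,0,0.6,5,8.3,8,0,0,0,0.6])

```text
t: 7.1
ee_pos: [0.4123, 0.2516, 0.1207]
ee_rot: [[-0.992, 0.126, 0.0], [0.126, 0.992, -0.0], [-0.0, -0.0, -1.0]]
wrist_force: [0.2, -0.4, -0.2]
opening: 0.0512
gripper_force: 0.0
```

```bash
python3 - <<'E'
from h import *
s=ctrl.state();print(s['t'],s['ee_pos'])
c=ctrl.camera('wrist');save(c,'w1.png');np.savez('w1.npz',**c)
for t,z in [('opener',0),('blade_tip',.009)]:
    for q in ctrl.mark_of('wrist',t)[:1]:
        uv=np.array(q['xy'])*[560,420];print(t,q['p'],uv,world(c,*uv,z))
P=cloud(c,np.ones((420,560),bool));H=cv2.cvtColor(c['image'],cv2.COLOR_RGB2HSV)[c['z_map']>0]
m=(H[:,0]>3)&(H[:,0]<20)&(H[:,1]>150)&(P[:,2]<.03)&(P[:,2]>.012)
print('handle',m.sum(),cv2.minAreaRect(P[m][:,:2].astype('f4')),np.median(P[m],0))
E
```

```text
7.1 [0.4123 0.2516 0.1207]
opener 0.73 [287.224 208.908] [0.4176 0.2582 0.    ]
blade_tip 0.94 [279.216 337.89 ] [0.5224 0.2388 0.009 ]
handle 3041 ((0.5017631649971008, 0.2953762412071228), (0.2656799256801605, 0.05732971802353859), 25.232389450073242) [0.413  0.255  0.0186]
```

View pics/w1.png

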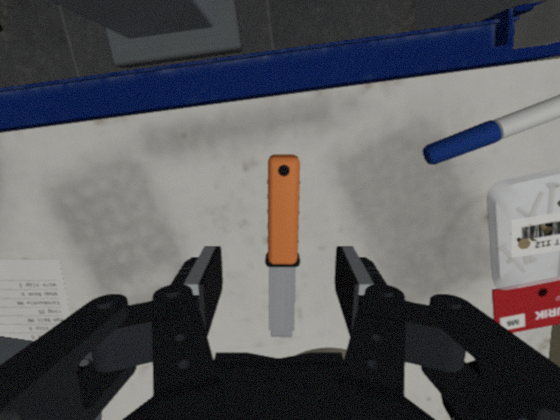

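Wrist view: handle at columns 268–299, rows 155–262, nearly centred between the jaws, blade tip at (281,337).

```bash
python3 -c "
from h import *
s=ctrl.state()
print(rel([.415,.255,.025],Rt(-.145)))"
```

```text
[-0.0896  0.3951  9.6551  0.0011  0.0015  0.0161]
```

>>> send_rows(commands=[-0.3,0.4,4,0,0,0.016,0.6,-0.3,0.4,7,0,0,0.016,0.6,-0.3,0.4,9,0,0,0.016,0.6,-0.3,0.4,9.5,0,0,0.016,0.6,-0.3,0.4,9.5,0,0,0.016,0.6])

```text
t: 7.75
ee_pos: [0.4165, 0.2547, 0.0256]
ee_rot: [[-0.99, 0.144, -0.0], [0.144, 0.99, -0.0], [0.0, -0.0, -1.0]]
wrist_force: [0.0, 0.6, 0.7]
opening: 0.0513
gripper_force: 0.0
```

>>> send_rows(commands=[0,0,0,0,0,0,0.1,0,0,0,0,0,0,0.1,0,0,0,0,0,0,0.1,0,0,0,0,0,0,0.1,0,0,0,0,0,0,0.1,0,0,0,0,0,0,0.1])

```text
t: 8.35
ee_pos: [0.4171, 0.2556, 0.0271]
ee_rot: [[-0.99, 0.143, 0.003], [0.143, 0.99, 0.001], [-0.002, 0.001, -1.0]]
wrist_force: [-0.3, -1.6, 8.0]
opening: 0.0202
gripper_force: 59.9
```

>>> send_rows(commands=[0,0,-1,0,0,0,0.1,0,0,-3,0,0,0,0.1,0,0,-6,0,0,0,0.1,0,0,-10,0,0,0,0.1,0,0,-10,0,0,0,0.1])

```text
t: 8.85
ee_pos: [0.418, 0.2564, 0.1314]
ee_rot: [[-0.99, 0.143, 0.007], [0.143, 0.99, 0.004], [-0.006, 0.005, -1.0]]
wrist_force: [1.1, 0.0, -1.5]
opening: 0.0201
gripper_force: 59.0
```

```bash
python3 -c "
from h import *
s=ctrl.state();print(s['t'],s['ee_pos'],s['wrist_force'],s['wrist_torque'])
print(rel([.356,.067,.125],Rt(-.302)))"
```

```text
8.85 [0.418  0.2564 0.1314] [ 1.0737  0.0273 -1.5033] [ 0.0189 -0.065   0.0288]
[  3.4277 -19.6387   0.5115   0.0057   0.0058   0.1583]
```

>>> send_rows(commands=[3.4,-19.6,0.3,0,0,0.15,0.1,3.4,-19.6,0.3,0,0,0.15,0.1,3.4,-19.6,0.3,0,0,0.15,0.1,3.4,-19.6,0.3,0,0,0.15,0.1,3.4,-19.6,0.3,0,0,0.15,0.1,3.4,-19.6,0.3,0,0,0.15,0.1,3.4,-19.6,0.3,0,0,0.15,0.1,3.4,-19.6,0.3,0,0,0.15,0.1])

```text
t: 9.65
ee_pos: [0.3546, 0.067, 0.1222]
ee_rot: [[-0.958, 0.288, -0.0], [0.288, 0.958, 0.0], [0.0, 0.0, -1.0]]
wrist_force: [-0.6, -0.4, -1.8]
opening: 0.0203
gripper_force: 59.4
```

```bash
python3 - <<'E'
from h import *
s=ctrl.state();print(s['t'],s['ee_pos'],s['ee_rot'])
for n in ['side','wrist','top']:
    c=ctrl.camera(n);save(c,n+'2.png');np.savez(n+'2.npz',**c)
    for t in ['blade_tip','opener','slot']:
        for q in ctrl.mark_of(n,t)[:1]:
            u,v=np.array(q['xy'])*[560,420];z=.063 if t=='slot' else s['ee_pos'][2]-(.018 if t=='blade_tip' else .027)
            w=world(c,u,v,z);print(n,t,round(q['p'],2),u,v,w,'depth',world(c,u,v),'tool',s['ee_rot'].T@(w-s['ee_pos']))
a=cv2.imread('pics/side2.png')[170:310,200:387];b=cv2.imread('pics/wrist2.png')
cv2.imwrite('pics/c2.png',np.hstack([cv2.resize(a,(400,300),interpolation=cv2.INTER_CUBIC),cv2.resize(b,(400,300))]))
E
```

```text
9.65 [0.3546 0.067  0.1222] [[-0.9577  0.2879 -0.0003]
 [ 0.2879  0.9577  0.0001]
 [ 0.0003  0.     -1.    ]]
side blade_tip 0.46 295.00800000000004 238.392 [0.4536 0.0416 0.1042] depth [0.3701 0.1164 0.2011] tool [-0.1021  0.0042  0.018 ]
side opener 0.47 310.29600000000005 259.602 [0.3546 0.0646 0.0952] depth [0.3426 0.0764 0.1112] tool [-0.0007 -0.0023  0.027 ]
side slot 0.73 291.2 240.282 [0.49  0.026 0.063] depth [0.3762 0.1259 0.195 ] tool [-0.1415 -0.0002  0.0592]
wrist opener 0.78 279.104 253.092 [0.3536 0.0678 0.0952] depth [0.3456 0.0702 0.1141] tool [0.0012 0.0005 0.027 ]
```

View pics/c2.png

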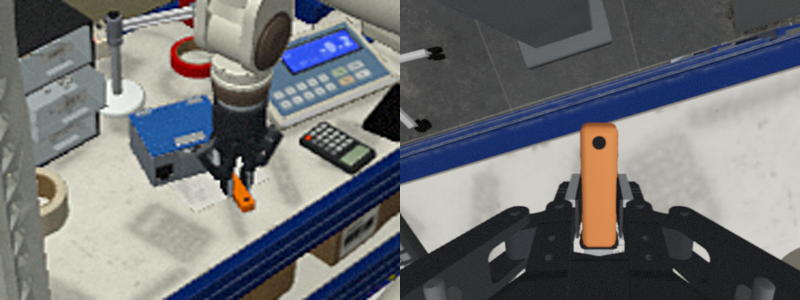

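```bash
python3 - <<'E'
from h import *
s=ctrl.state();c=dict(np.load('wrist2.npz'))
H=cv2.cvtColor(c['image'],cv2.COLOR_RGB2HSV)
m=(H[...,0]>3)&(H[...,0]<20)&(H[...,1]>120)
m=cv2.erode(m.astype('u1'),np.ones((5,5)))>0
P=cloud(c,m);T=(P-s['ee_pos'])@s['ee_rot']
k=(abs(T[:,1])<.02)&(abs(T[:,0])<.06)
T=T[k];print(k.sum(),T.min(0),T.max(0),np.median(T,0))
A=np.c_[T[:,:2],np.ones(len(T))];x=np.linalg.lstsq(A,T[:,2],rcond=None)[0];print('z=ax+by+c',x)
for xb in np.arange(-.01,.045,.01):
    q=abs(T[:,0]-xb)<.005; print(xb,q.sum(),np.median(T[q],0) if q.any() else '')
print(rel([.356,.067,.0811],Rt(-.302)))
E
```

```text
7238 [-0.0362 -0.0092  0.0062] [0.0419 0.0115 0.0169] [0.0058 0.0009 0.0086]
z=ax+by+c [ 0.0067 -0.0002  0.0087]
-0.01 902 [-0.01    0.0011  0.0086]
0.0 965 [0.     0.0009 0.0086]
0.01 1013 [0.0101 0.0009 0.0085]
0.019999999999999997 1065 [0.02   0.0009 0.0085]
0.03 813 [0.0289 0.0009 0.0085]
0.04 806 [0.039  0.0009 0.0091]
[-0.1313  0.1356  4.1193 -0.      0.      0.0082]
```

>>> send_rows(commands=[-0.1,0.1,2,0,0,0.008,0.1,-0.1,0.1,4.15,0,0,0.008,0.1,-0.1,0.1,4.15,0,0,0.008,0.1,-0.1,0.1,4.15,0,0,0.008,0.1,-0.1,0.1,4.15,0,0,0.008,0.1])

```text
t: 10.75
ee_pos: [0.3561, 0.0668, 0.0819]
ee_rot: [[-0.955, 0.297, 0.001], [0.297, 0.955, 0.0], [-0.001, 0.001, -1.0]]
wrist_force: [0.4, 0.7, -1.6]
opening: 0.0206
gripper_force: 59.4
```

```bash
python3 - <<'E'
from h import *
s=ctrl.state();print(s['t'],s['ee_pos'])
sl=np.array([.4955,.0239]);d=np.array([np.cos(-.302),np.sin(-.302)])
for dep in [-.01,.0,.04]: print(dep,rel([*(sl+d*(dep-.103)),.0806],Rt(-.302)))
c=ctrl.camera('side');save(c,'side3.png')
cv2.imwrite('pics/c3.png',cv2.resize(cv2.imread('pics/side3.png')[190:300,220:367],(800,599),interpolation=cv2.INTER_CUBIC))
E
```

```text
10.75 [0.3561 0.0668 0.0819]
-0.01 [-3.2864  0.0458  0.137   0.0006  0.0012  0.0002]
0.0 [-4.2864  0.0456  0.1382  0.0006  0.0012  0.0002]
0.04 [-8.2864  0.045   0.1429  0.0006  0.0012  0.0002]
```

View pics/c3.png

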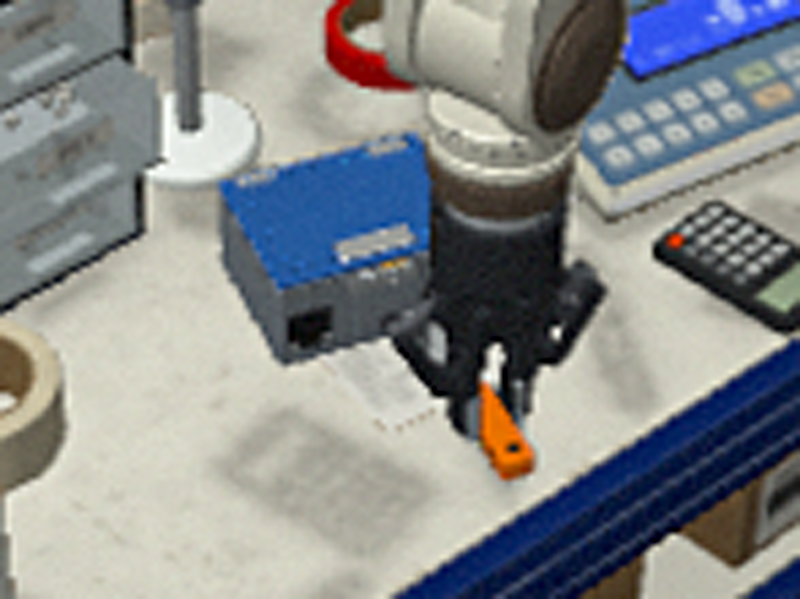

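The opener is held level in front of the case (handle at (505,430)); the blade is hidden behind the gripper. Approaching the slot.

>>> send_rows(commands=[-1.5,0,0.12,0,0,0,0.1,-3,0,0.13,0,0,0,0.1,-3.6,0,0.13,0,0,0,0.1,-3.6,0,0.13,0,0,0,0.1,-3.6,0,0.13,0,0,0,0.1])

```text
t: 11.3
ee_pos: [0.3897, 0.0561, 0.0797]
ee_rot: [[-0.955, 0.297, -0.0], [0.297, 0.955, 0.0], [0.0, -0.0, -1.0]]
wrist_force: [0.4, -0.8, -1.6]
opening: 0.0203
gripper_force: 59.4
```

```bash
python3 - <<'E'
from h import *
for i in range(3):
    s=ctrl.state();print(s['t'],s['ee_pos'],s['wrist_force'])
    ctrl.camera('wrist')
E
```

```text
11.3 [0.3897 0.0561 0.0797] [ 0.4248 -0.8263 -1.615 ]
11.35 [0.3896 0.0561 0.0796] [ 0.2256  0.0007 -1.4964]
11.4 [0.3896 0.0562 0.0796] [ 0.3016 -0.2732 -2.0264]
```

>>> send_rows(commands=[0,0,-0.1,0,0,0,0.1,-0.3,0,-0.1,0,0,0,0.1,-0.6,0,-0.1,0,0,0,0.1,-0.9,0,-0.1,0,0,0,0.1,-1.2,0,-0.1,0,0,0,0.1,-1.5,0,-0.1,0,0,0,0.1,-1.5,0,-0.1,0,0,0,0.1])

```text
t: 12.15
ee_pos: [0.4046, 0.0515, 0.0804]
ee_rot: [[-0.955, 0.297, -0.0], [0.297, 0.955, -0.0], [0.0, -0.0, -1.0]]
wrist_force: [-0.3, 0.5, -1.5]
opening: 0.02
gripper_force: 59.4
```

>>> send_rows(commands=[-0.5,0,0,0,0,0,0.1,-1,0,0,0,0,0,0.1,-1.5,0,0,0,0,0,0.1,-2,0,0,0,0,0,0.1,-2.5,0,0,0,0,0,0.1,-3,0,0,0,0,0,0.1,-3.5,0,0,0,0,0,0.1,-3.5,0,0,0,0,0,0.1])

```text
t: 12.95
ee_pos: [0.4382, 0.041, 0.0804]
ee_rot: [[-0.955, 0.298, 0.0], [0.298, 0.955, -0.0], [-0.0, -0.0, -1.0]]
wrist_force: [0.1, 0.2, -2.1]
opening: 0.0203
gripper_force: 59.4
```

```bash
python3 - <<'E'
from h import *
s=ctrl.state();print(s['t'],s['joint_positions'],s['ee_pos'],s['wrist_force'])
c=ctrl.camera('side');save(c,'side4.png')
cv2.imwrite('pics/c4.png',cv2.resize(cv2.imread('pics/side4.png')[190:300,220:367],(800,599),interpolation=cv2.INTER_CUBIC))
# lever: rotate about pivot on rim (outer edge of slot, z .0605)
p0=s['ee_pos'];R0=Rt(-.302);d=np.array([np.cos(-.302),np.sin(-.302),0])
piv=np.array([.4955,.0239,.0608])+.002*d
for a in np.arange(.08,.49,.08):
    R=Rt(-.302,a); print(a,rel(piv+R@R0.T@(p0-piv),R,s))
E
```

```text
12.95 [ 0.0933 -0.174  -0.4097  1.3352 -0.      0.3954] [0.4382 0.041  0.0804] [ 0.1261  0.18   -2.1417]
0.08 [ 0.1373 -0.      0.4998 -0.     -0.08   -0.0001]
0.16 [ 0.2342 -0.      1.009  -0.     -0.16   -0.0001]
0.24 [ 0.2901 -0.      1.5242 -0.     -0.24   -0.0001]
0.32 [ 0.3047 -0.      2.0423 -0.     -0.32   -0.0001]
0.4 [ 0.2778 -0.      2.5599 -0.     -0.4    -0.0001]
0.48000000000000004 [ 0.2096  0.      3.0737 -0.     -0.48   -0.0001]
```

View pics/c4.png

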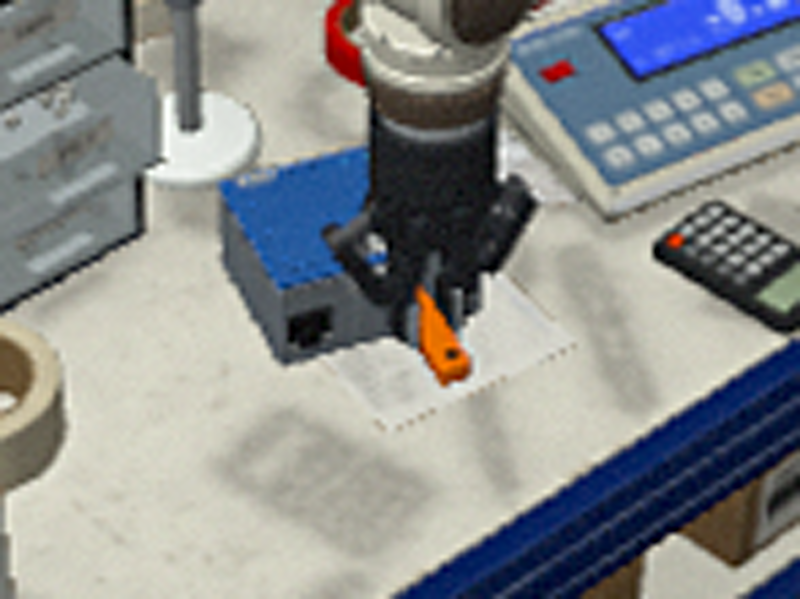

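The opener's handle is now close against the case front (handle at (440,340)) and the insertion met no force, so the blade is in the slot. Levering.

>>> send_rows(commands=[0.1,0,0.25,0,-0.04,0,0.1,0.14,0,0.5,0,-0.08,0,0.1,0.19,0,0.75,0,-0.12,0,0.1,0.23,0,1,0,-0.16,0,0.1,0.26,0,1.26,0,-0.2,0,0.1,0.29,0,1.52,0,-0.24,0,0.1,0.29,0,1.52,0,-0.24,0,0.1])

```text
t: 13.7
ee_pos: [0.4358, 0.042, 0.0682]
ee_rot: [[-0.926, 0.298, 0.233], [0.289, 0.955, -0.072], [-0.244, 0.001, -0.97]]
wrist_force: [-7.0, -3.8, 19.7]
opening: 0.02
gripper_force: 63.0
```

```bash
python3 - <<'E'
from h import *
s=ctrl.state();print(s['t'],s['joint_positions'],s['ee_pos'],s['wrist_force'],s['wrist_torque'])
for n in ['side']:
    c=ctrl.camera(n)
    P=cloud(c,np.ones((420,560),bool));H=cv2.cvtColor(c['image'],cv2.COLOR_RGB2HSV)[c['z_map']>0]
    m=(H[:,0]>100)&(H[:,0]<125)&(H[:,1]>90)&(P[:,2]>.055)&(P[:,2]<.2)&(P[:,0]<.62)&(P[:,0]>.45)&(P[:,1]>-.1)&(P[:,1]<.12)
    Q=P[m];x=(Q[:,:2]-[.548,.0075])@[np.cos(-.302),np.sin(-.302)]
    print(n,m.sum(),np.polyfit(x,Q[:,2],1))
E
```

```text
13.7 [ 0.1609 -0.4059 -0.6335  1.1216 -0.1082  0.4512] [0.4358 0.042  0.0682] [-7.0091 -3.7655 19.7101] [-0.8221  1.2372 -0.6644]
side 511 [-0.0084  0.0742]
```

>>> send_rows(commands=[0,0,0.26,0,-0.04,0,0.1,0,0,0.52,0,-0.08,0,0.1,0,0,0.78,0,-0.12,0,0.1,0,0,0.78,0,-0.12,0,0.1])

```text
t: 14.15
ee_pos: [0.437, 0.042, 0.0602]
ee_rot: [[-0.892, 0.296, 0.341], [0.278, 0.955, -0.104], [-0.357, 0.002, -0.934]]
wrist_force: [-9.9, -0.6, 10.7]
opening: 0.0203
gripper_force: 64.6
```

```bash
cat >> h.py <<'E'
def look(n='side',name=None):
    s=ctrl.state();print(s['t'],s['ee_pos'],s['wrist_force'],s['joint_positions'])
    c=ctrl.camera(n)
    if name: save(c,name)
    P=cloud(c,np.ones((420,560),bool));H=cv2.cvtColor(c['image'],cv2.COLOR_RGB2HSV)[c['z_map']>0]
    m=(H[:,0]>100)&(H[:,0]<125)&(H[:,1]>90)&(P[:,2]>.055)&(P[:,2]<.22)&(P[:,0]<.67)&(P[:,0]>.45)&(P[:,1]>-.1)&(P[:,1]<.12)
    Q=P[m];x=(Q[:,:2]-[.548,.0075])@[np.cos(-.302),np.sin(-.302)]
    (vx,vz),_,_=np.linalg.svd(np.c_[x,Q[:,2]]-[x.mean(),Q[:,2].mean()],full_matrices=False)[2],0,0
    return np.c_[x,Q[:,2]]
def lidang(n='side',name=None):
    A=look(n,name)
    for _ in range(4):
        c=np.median(A,0);v=np.linalg.svd(A-A.mean(0),full_matrices=False)[2]
        r=(A-A.mean(0))@v[1];A=A[abs(r)<max(.004,2*r.std())]
    a=np.arctan2(v[0][1],-v[0][0]); print('lid angle',a%np.pi,'n',len(A),'ctr',A.mean(0))
E
sed -i '/(vx,vz)/d' h.py
python3 -c "
from h import *
lidang('side','side5.png')"
```

```text
14.15 [0.437  0.042  0.0602] [-9.8882 -0.6157 10.6917] [ 0.197  -0.51   -0.7415  1.015  -0.1696  0.4706]
lid angle 0.06679622696973941 n 484 ctr [0.0025 0.0777]
```

>>> send_rows(commands=[0,0,0.2,0,-0.04,0,0.1,-0.05,0,0.4,0,-0.08,0,0.1,-0.1,0,0.55,0,-0.11,0,0.1,-0.1,0,0.55,0,-0.11,0,0.1,-0.1,0,0.55,0,-0.11,0,0.1])

```text
t: 14.7
ee_pos: [0.4386, 0.0412, 0.053]
ee_rot: [[-0.852, 0.296, 0.432], [0.264, 0.955, -0.133], [-0.452, 0.001, -0.892]]
wrist_force: [-10.8, 5.2, 4.7]
opening: 0.0204
gripper_force: 64.5
```

```bash
python3 -c "
from h import *
lidang('side','side6.png')
cv2.imwrite('pics/c6.png',cv2.resize(cv2.imread('pics/side6.png')[190:300,220:367],(800,599),interpolation=cv2.INTER_CUBIC))
"
```

```text
14.7 [0.4386 0.0412 0.053 ] [-10.8461   5.1911   4.6978] [ 0.2304 -0.5984 -0.8365  0.9206 -0.2302  0.4826]
lid angle 0.14123699383878627 n 459 ctr [0.0013 0.0824]
```

View pics/c6.png

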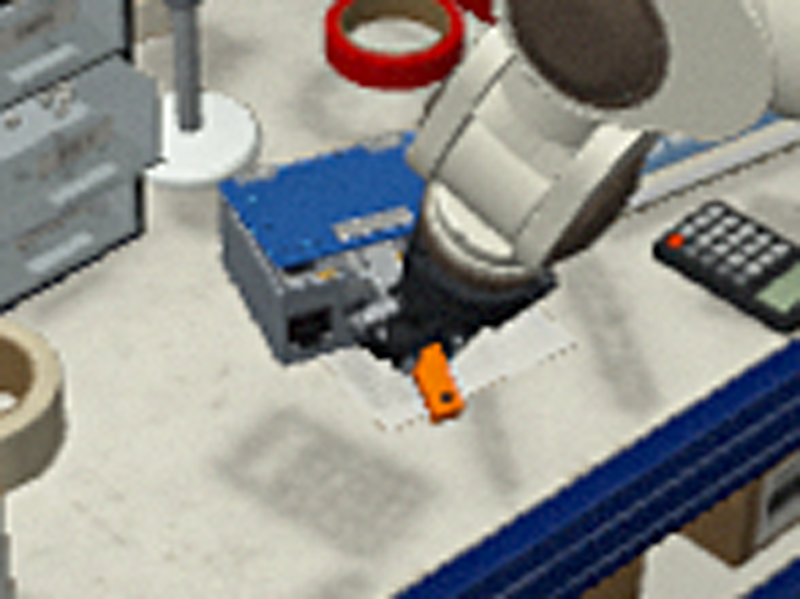

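Lid front is clearly lifted off the case, its edge resting on the blade at about (400,270). Now planning the swing.

```bash
cat >> h.py <<'E'
HIN=np.array([.548,.0075,.066])+.055*np.array([np.cos(-.302),np.sin(-.302),0])
D=np.array([np.cos(-.302),np.sin(-.302),0]);Z=np.array([0,0,1.])
TIP=np.array([-.103,0,.0176])
def tipstate(s):
    t=s['ee_pos']+s['ee_rot']@TIP-HIN
    return t@D,t[2],np.hypot(t@D,t[2]),np.arctan2(t[2],-t@D)
def plan(phis,r,pitches):
    s=ctrl.state();print(s['t'],'tip x,z,r,phi',np.array(tipstate(s)))
    for f,a in zip(phis,pitches):
        R=Rt(-.302,a);tip=HIN+r*(-np.cos(f)*D+np.sin(f)*Z)-.001*np.array([0,0,1])
        print(round(f,2),round(a,2),np.round(rel(tip-R@TIP,R,s),2))
E
python3 -c "
from h import *
plan(np.arange(.2,.7,.06),.07,np.linspace(.46,.40,9))"
```

```text
14.75 tip x,z,r,phi [-0.0697  0.0178  0.0719  0.2499]
0.2 0.46 [0.11 0.03 0.39 0.   0.01 0.  ]
0.26 0.45 [-0.17  0.03 -0.    0.    0.02  0.  ]
0.32 0.44 [-0.48  0.03 -0.39  0.    0.02  0.  ]
0.38 0.44 [-0.8   0.03 -0.75  0.    0.03  0.  ]
0.44 0.43 [-1.14  0.03 -1.09  0.    0.04  0.  ]
0.5 0.42 [-1.49  0.03 -1.42  0.    0.05  0.  ]
0.56 0.42 [-1.86  0.03 -1.72  0.    0.05  0.  ]
0.62 0.41 [-2.25  0.03 -2.01  0.    0.06  0.  ]
0.68 0.4 [-2.64  0.03 -2.27  0.    0.07  0.  ]
```

>>> send_rows(commands=[0.6,0,0,0,0,0,0.1,1.2,0,0,0,0,0,0.1,1.8,0,0,0,0,0,0.1,2,0,0,0,0,0,0.1,2,0,0,0,0,0,0.1])

```text
t: 15.25
ee_pos: [0.4236, 0.0463, 0.046]
ee_rot: [[-0.849, 0.297, 0.437], [0.265, 0.955, -0.134], [-0.457, 0.002, -0.89]]
wrist_force: [-1.2, -0.1, 6.5]
opening: 0.0203
gripper_force: 63.9
```

```bash
sed -i 's/^TIP=.*/TIP=np.array([-.103,0,.0256])/' h.py; python3 -c "
from h import *
lidang('side')
plan(np.arange(.16,.7,.06),.09,np.linspace(.46,.40,9))"
```

```text
15.25 [0.4236 0.0463 0.046 ] [-1.1618 -0.1114  6.5446] [ 0.2582 -0.6415 -0.8739  0.9274 -0.2436  0.5093]
lid angle 0.15142394232891668 n 488 ctr [0.0009 0.0826]
15.3 tip x,z,r,phi [-0.0819  0.0042  0.082   0.0516]
0.16 0.46 [ 0.16  0.   -1.27  0.    0.01 -0.  ]
0.22 0.45 [-0.19  0.   -1.77  0.    0.02 -0.  ]
0.28 0.44 [-0.57  0.   -2.25  0.    0.03 -0.  ]
0.34 0.44 [-0.97  0.   -2.71  0.    0.04 -0.  ]
0.4 0.43 [-1.4   0.   -3.15  0.    0.04 -0.  ]
0.46 0.42 [-1.84  0.01 -3.56  0.    0.05 -0.  ]
0.52 0.42 [-2.31  0.01 -3.94  0.    0.06 -0.  ]
0.58 0.41 [-2.8   0.01 -4.3   0.    0.07 -0.  ]
0.64 0.4 [-3.3   0.01 -4.63  0.    0.07 -0.  ]
```

>>> send_rows(commands=[0.16,0,-0.6,0,0,0,0.1,0.16,0,-1.3,0,0.01,0,0.1,-0.2,0,-1.8,0,0.02,0,0.1,-0.6,0,-2.25,0,0.03,0,0.1,-1,0,-2.7,0,0.04,0,0.1,-1.4,0,-3.15,0,0.04,0,0.1,-1.4,0,-3.15,0,0.04,0,0.1])

```text
t: 16.0
ee_pos: [0.4214, 0.0463, 0.0792]
ee_rot: [[-0.867, 0.298, 0.399], [0.271, 0.955, -0.124], [-0.418, 0.0, -0.909]]
wrist_force: [-0.3, -0.7, -1.0]
opening: 0.0205
gripper_force: 62.9
```

```bash
python3 -c "
from h import *
lidang('side','side7.png')
plan(np.arange(.4,1,.06),.09,np.linspace(.43,.36,10))
cv2.imwrite('pics/c7.png',cv2.resize(cv2.imread('pics/side7.png')[190:300,220:367],(800,599),interpolation=cv2.INTER_CUBIC))
"
```

```text
16.0 [0.4214 0.0463 0.0792] [-0.2761 -0.6658 -0.9545] [ 0.2445 -0.6204 -0.7849  1.0321 -0.2188  0.5055]
lid angle 0.32716155205988223 n 379 ctr [0.0015 0.0939]
16.05 tip x,z,r,phi [-0.0833  0.0326  0.0894  0.3726]
0.4 0.43 [-0.1   0.06 -0.13  0.    0.   -0.  ]
0.46 0.42 [-0.53  0.06 -0.56  0.    0.01 -0.  ]
0.52 0.41 [-0.98  0.06 -0.97  0.    0.02 -0.  ]
0.58 0.41 [-1.45  0.06 -1.35  0.    0.02 -0.  ]
0.64 0.4 [-1.94  0.06 -1.7   0.    0.03 -0.  ]
0.7 0.39 [-2.44  0.06 -2.02  0.    0.04 -0.  ]
0.76 0.38 [-2.96  0.06 -2.32  0.    0.05 -0.  ]
0.82 0.38 [-3.49  0.06 -2.58  0.    0.06 -0.  ]
0.88 0.37 [-4.03  0.06 -2.81  0.    0.06 -0.  ]
0.94 0.36 [-4.59  0.06 -3.02  0.    0.07 -0.  ]
```

View pics/c7.png

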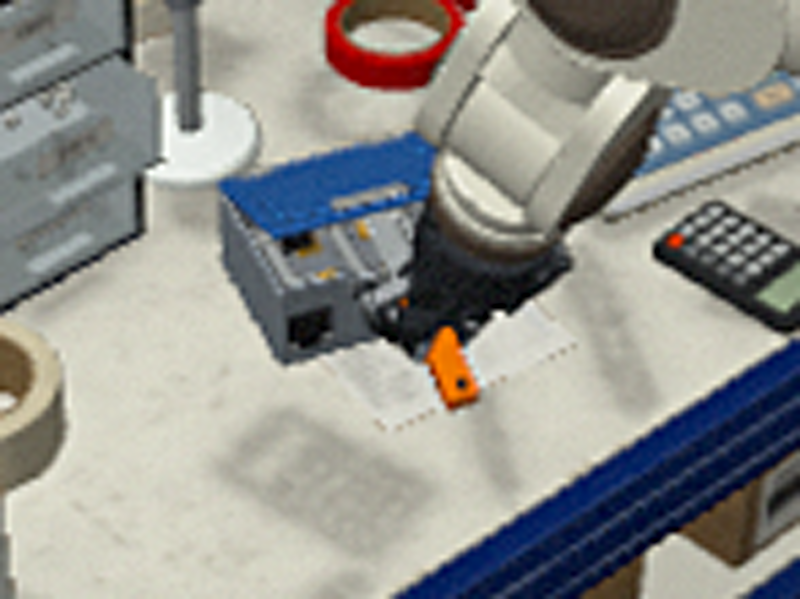

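Lid is at about 0.33 rad, resting on the blade tip with the handle still square in the jaws at (455,365). Continuing the swing.

>>> send_rows(commands=[-0.5,0.06,-0.6,0,0.01,0,0.1,-1,0.06,-1,0,0.02,0,0.1,-1.45,0.06,-1.35,0,0.02,0,0.1,-1.9,0.06,-1.7,0,0.03,0,0.1,-2.4,0.06,-2,0,0.04,0,0.1,-3,0.06,-2.3,0,0.05,0,0.1,-3.5,0.06,-2.6,0,0.06,0,0.1,-3.5,0.06,-2.6,0,0.06,0,0.1])

```text
t: 16.85
ee_pos: [0.442, 0.0407, 0.1176]
ee_rot: [[-0.89, 0.298, 0.346], [0.278, 0.955, -0.108], [-0.362, 0.0, -0.932]]
wrist_force: [-0.7, -0.7, -2.4]
opening: 0.0207
gripper_force: 63.0
```

```bash
python3 -c "
from h import *
lidang('side')
plan(np.arange(.82,1.5,.07),.09,np.linspace(.37,.22,10))
"
```

```text
16.85 [0.442  0.0407 0.1176] [-0.7376 -0.6733 -2.434 ] [ 0.1939 -0.5193 -0.6378  1.1226 -0.1731  0.4675]
lid angle 0.7929691481945524 n 92 ctr [-0.0041  0.1283]
16.9 tip x,z,r,phi [-0.0611  0.0646  0.0889  0.8138]
0.82 0.37 [ 0.02 -0.01 -0.04  0.    0.   -0.  ]
0.89 0.35 [-0.61 -0.01 -0.42  0.    0.02 -0.  ]
0.96 0.34 [-1.27 -0.01 -0.76  0.    0.03 -0.  ]
1.03 0.32 [-1.93 -0.01 -1.06  0.    0.05 -0.  ]
1.1 0.3 [-2.61 -0.   -1.32  0.    0.07 -0.  ]
1.17 0.29 [-3.3  -0.   -1.52  0.    0.08 -0.  ]
1.24 0.27 [-3.98 -0.   -1.69  0.    0.1  -0.  ]
1.31 0.25 [-4.67 -0.   -1.81  0.    0.12 -0.  ]
1.38 0.24 [-5.36 -0.   -1.88  0.    0.13 -0.  ]
1.45 0.22 [-6.04 -0.   -1.91  0.    0.15 -0.  ]
```

Tracking well (lid 0.79 vs tip 0.81).

>>> send_rows(commands=[-0.6,0,-0.4,0,0.02,0,0.1,-1.3,0,-0.75,0,0.03,0,0.1,-1.9,0,-1.05,0,0.05,0,0.1,-2.6,0,-1.3,0,0.07,0,0.1,-3.3,0,-1.5,0,0.08,0,0.1,-4,0,-1.7,0,0.1,0,0.1,-4.7,0,-1.8,0,0.12,0,0.1,-4.7,0,-1.8,0,0.12,0,0.1])

```text
t: 17.7
ee_pos: [0.4778, 0.0294, 0.1509]
ee_rot: [[-0.925, 0.298, 0.237], [0.289, 0.955, -0.074], [-0.248, 0.0, -0.969]]
wrist_force: [-0.3, 0.6, -2.0]
opening: 0.0206
gripper_force: 63.0
```

```bash
python3 -c "
from h import *
lidang('side','side8.png')
plan(np.arange(1.31,1.75,.06),.09,np.linspace(.25,.2,8))
"
```

```text
17.7 [0.4778 0.0294 0.1509] [-0.2996  0.6027 -2.0278] [ 0.117  -0.3259 -0.4181  1.2485 -0.1011  0.4078]
lid angle 1.2572218925634753 n 308 ctr [0.0379 0.1266]
17.75 tip x,z,r,phi [-0.0229  0.0852  0.0883  1.308 ]
1.31 0.25 [ 0.01  0.   -0.09 -0.    0.   -0.  ]
1.37 0.24 [-0.55  0.   -0.15 -0.    0.01 -0.  ]
1.43 0.24 [-1.11  0.   -0.18 -0.    0.02 -0.  ]
1.49 0.23 [-1.66  0.   -0.18 -0.    0.02 -0.  ]
1.55 0.22 [-2.21  0.   -0.14 -0.    0.03 -0.  ]
1.61 0.21 [-2.76  0.   -0.08 -0.    0.04 -0.  ]
1.67 0.21 [-3.29  0.    0.02 -0.    0.04 -0.  ]
1.73 0.2 [-3.81  0.    0.15 -0.    0.05 -0.  ]
```

>>> send_rows(commands=[-0.55,0,-0.15,0,0.01,0,0.1,-1.1,0,-0.2,0,0.02,0,0.1,-1.65,0,-0.2,0,0.02,0,0.1,-2.2,0,-0.15,0,0.03,0,0.1,-2.75,0,-0.1,0,0.04,0,0.1,-3.2,0,0,0,0.04,0,0.1,-3.2,0,0,0,0.04,0,0.1])

```text
t: 18.45
ee_pos: [0.5069, 0.0203, 0.1581]
ee_rot: [[-0.934, 0.298, 0.199], [0.291, 0.955, -0.062], [-0.209, 0.0, -0.978]]
wrist_force: [-0.3, -0.5, -2.2]
opening: 0.02
gripper_force: 63.0
```

```bash
python3 -c "
from h import *
lidang('side');lidang('top')
s=ctrl.state();print(np.array(tipstate(s)))
print(rel([.40,.06,.155],Rt(-.25)),rel([.40,.2,.155],Rt(-.131)))
"
```

```text
18.45 [0.5069 0.0203 0.1581] [-0.2882 -0.5053 -2.2199] [ 0.0805 -0.2206 -0.3151  1.2809 -0.078   0.3749]
lid angle 1.604411295486419 n 423 ctr [0.0589 0.1234]
18.5 [0.5065 0.0204 0.1581] [-0.262  -0.9395 -1.7934] [ 0.0807 -0.2213 -0.3158  1.2811 -0.078   0.3751]
lid angle 1.4582848007459703 n 5 ctr [0.0622 0.167 ]
[0.0074 0.0885 0.0888 1.6542]
[11.1397  0.6136 -2.0602 -0.0055  0.2099 -0.0517] [15.2105 13.9805 -2.9285 -0.018   0.2094 -0.1702]
```

>>> send_rows(commands=[2,0,0,0,0,0,0.1,5,0,-0.7,0,0.03,0,0.1,9,0.3,-1.5,0,0.12,0,0.1,11.1,0.6,-2,0,0.21,-0.05,0.1,11.1,0.6,-2,0,0.21,-0.05,0.1,11.1,0.6,-2,0,0.21,-0.05,0.1])

```text
t: 19.15
ee_pos: [0.4013, 0.0596, 0.1545]
ee_rot: [[-0.968, 0.25, 0.001], [0.25, 0.968, -0.006], [-0.003, -0.005, -1.0]]
wrist_force: [0.9, -0.4, -1.5]
opening: 0.0204
gripper_force: 63.0
```

```bash
python3 - <<'E'
from h import *
lidang('side','side9.png')
s=ctrl.state();print(s['ee_rot'])
c=ctrl.camera('wrist');H=cv2.cvtColor(c['image'],cv2.COLOR_RGB2HSV)
m=(H[...,0]>3)&(H[...,0]<20)&(H[...,1]>120)
m=cv2.erode(m.astype('u1'),np.ones((5,5)))>0
P=cloud(c,m);T=(P-s['ee_pos'])@s['ee_rot'];T=T[(abs(T[:,1])<.02)&(abs(T[:,0])<.06)&(T[:,2]<.03)]
print(np.polyfit(T[:,0],T[:,2],1),T.min(0),T.max(0))
for xb in np.arange(-.01,.045,.01):
    q=abs(T[:,0]-xb)<.005; print(xb,q.sum(),np.median(T[q],0) if q.any() else '')
print(rel([.42,.22,.15],Rt(-.131)))
E
```

```text
19.15 [0.4013 0.0596 0.1545] [ 0.864  -0.4076 -1.4575] [ 0.1513 -0.2761 -0.3501  1.4964 -0.0059  0.4043]
lid angle 1.5988234744967798 n 682 ctr [0.059  0.1256]
[[-0.9681  0.2505  0.0012]
 [ 0.2505  0.9681 -0.0057]
 [-0.0026 -0.0052 -1.    ]]
[-0.0859  0.0068] [-0.0331 -0.0099  0.001 ] [0.0447 0.0108 0.0127]
-0.01 860 [-0.0099  0.0002  0.0077]
0.0 941 [0.     0.0006 0.0068]
0.01 1001 [0.0102 0.0002 0.0057]
0.019999999999999997 1062 [0.0201 0.0002 0.0047]
0.03 935 [0.0291 0.0002 0.0038]
0.04 1154 [0.041  0.0002 0.0034]
[ 2.1882 16.0168  0.3623 -0.0053  0.0019 -0.1222]
```

>>> send_rows(commands=[2.2,16,0.4,0,0,-0.12,0.1,2.2,16,0.4,0,0,-0.12,0.1,2.2,16,0.4,0,0,-0.12,0.1,2.2,16,0.4,0,0,-0.12,0.1,2.2,16,0.4,0,0,-0.12,0.1,2.2,16,0.4,0,0,-0.12,0.1,2.2,16,0.4,0,0,-0.12,0.1])

```text
t: 19.95
ee_pos: [0.4191, 0.219, 0.1499]
ee_rot: [[-0.991, 0.133, -0.001], [0.133, 0.991, -0.005], [0.0, -0.005, -1.0]]
wrist_force: [0.7, -0.9, -1.7]
opening: 0.0205
gripper_force: 63.0
```

```bash
python3 - <<'E'
from h import *
s=ctrl.state();print(s['ee_pos'])
print(rel([.41,.245,.05],Rt(-.131,.086)),rel([.41,.245,.028],Rt(-.131,.086)))
E
```

```text
[0.4191 0.219  0.1499]
[ 1.2455  2.512   9.9791 -0.0054 -0.0863 -0.0025] [ 1.2449  2.5235 12.179  -0.0054 -0.0863 -0.0025]
```

>>> send_rows(commands=[1.2,2.5,5,0,-0.05,0,0.1,1.2,2.5,9,-0.005,-0.086,0,0.1,1.2,2.5,11,-0.005,-0.086,0,0.1,1.2,2.5,12,-0.005,-0.086,0,0.1,1.2,2.5,12,-0.005,-0.086,0,0.1,1.2,2.5,12,-0.005,-0.086,0,0.1])

```text
t: 20.55
ee_pos: [0.4112, 0.2458, 0.0312]
ee_rot: [[-0.987, 0.133, 0.086], [0.132, 0.991, -0.01], [-0.087, 0.001, -0.996]]
wrist_force: [-0.1, -0.1, -1.4]
opening: 0.0201
gripper_force: 62.9
```

>>> send_rows(commands=[0,0,0.2,0,0,0,0.1,0,0,0.4,0,0,0,0.1,0,0,0.5,0,0,0,0.1,0,0,0.5,0,0,0,0.1])

```text
t: 20.95
ee_pos: [0.4111, 0.2461, 0.0256]
ee_rot: [[-0.988, 0.132, 0.086], [0.131, 0.991, -0.011], [-0.086, 0.0, -0.996]]
wrist_force: [-1.7, -0.8, 4.2]
opening: 0.0203
gripper_force: 63.8
```

Contact (4 N up from −1.4). Releasing.

>>> send_rows(commands=[0,0,0,0,0,0,0.3,0,0,0,0,0,0,0.45,0,0,0,0,0,0,0.6,0,0,0,0,0,0,0.6,0,0,-2,0,0,0,0.6,0,0,-5,0,0,0,0.6,0,0,-10,0,0,0,0.6,0,0,-14,0,0,0,0.6])

```text
t: 21.75
ee_pos: [0.3985, 0.2474, 0.1663]
ee_rot: [[-0.988, 0.132, 0.085], [0.131, 0.991, -0.011], [-0.085, 0.0, -0.996]]
wrist_force: [1.5, 1.5, -1.1]
opening: 0.0511
gripper_force: 0.0
```

```bash
python3 - <<'E'
from h import *
lidang('side')
c=ctrl.camera('wrist');save(c,'w10.png')
H=cv2.cvtColor(c['image'],cv2.COLOR_RGB2HSV)
P=cloud(c,(H[...,0]>3)&(H[...,0]<20)&(H[...,1]>150));P=P[(abs(P[:,0]-.41)<.06)&(abs(P[:,1]-.245)<.04)]
print(len(P),np.median(P,0),np.polyfit(P[:,0],P[:,2],1))
for t in ['blade_tip','opener']: print(ctrl.mark_of('wrist',t)[:1])
c=ctrl.camera('side');save(c,'side10.png')
for q in ctrl.mark_of('side','lens')[:1]: print('lens',q['p'],world(c,*(np.array(q['xy'])*[560,420]),.158))
a=cv2.imread('pics/side10.png')[150:330,170:410];b=cv2.imread('pics/w10.png')
cv2.imwrite('pics/c10.png',np.hstack([cv2.resize(a,(400,300),interpolation=cv2.INTER_CUBIC),cv2.resize(b,(400,300))]))
E
```

```text
21.75 [0.3985 0.2474 0.1663] [ 1.5273  1.5056 -1.0673] [ 0.5871 -0.1856 -0.2561  1.4357 -0.0561  0.7173]
lid angle 1.6012593479287693 n 491 ctr [0.0588 0.1205]
2225 [0.4026 0.2473 0.0186] [-0.4633  0.2165]
[{'xy': [0.4959, 0.675], 'p': 0.68}]
[{'xy': [0.4946, 0.4283], 'p': 0.74}]
```

View pics/c10.png

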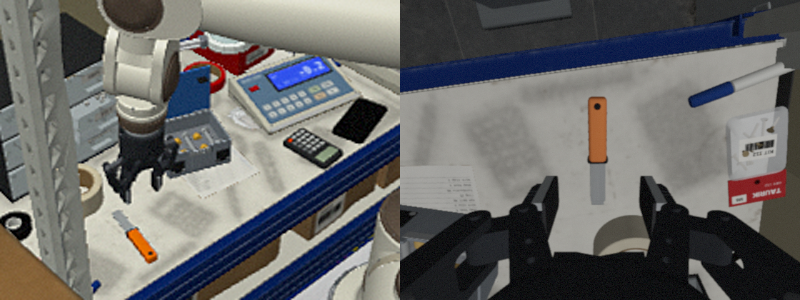

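The opener lies flat on the worktop, with its handle at (597,130) and its tip at (598,200) in the wrist view. The lid stands upright at about 1.60 rad and the gripper is clear.

```bash
python3 -c "
from h import *
print(ctrl.job_done())"
```

```text
the job is handed in; nothing more can be done
None
```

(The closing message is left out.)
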